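# Let down the mainspring of a torch balancer

## Task

The torch balancer strapped down on the welding table is still wound up: let its mainspring right down so that it can be repaired. Throw the pawl's release lever over to off while the ratchet still holds the drum, then take the load on the crank, wind it a touch tighter until the pawl springs out, and ease the drum back until you feel it come gently to rest on the stop inside the case; never let it spin, bang or be forced against that stop. Leave the lever off, let go of the crank, and do not disturb the other things on the table.

Things in the scene. Friction and masses are not known exactly. Their poses are not given: they have to be found in the camera images.
- balancer: Spring balancer for a hanging welding torch, cover off, strapped down flat on its 200 mm square plate. Origin on the drum's upright axis at table height; z up. All its parts turn in level planes. Above the round case: grooved aluminium drum (z 52-78, 140 mm across), 16-tooth ratchet wheel (radius 56, teeth 9 high, z 80-90), crank arm (z 105-113) on the hub.
- spring_case: The balancer's grey round case, 188 mm across, top 50 mm above the table, with the mainspring. Origin on the drum's axis at table height. Inside, unseen, is the rubber-faced stop that ends the drum's travel: it lies at a drum value between -0.45 and 0.45, elsewhere at each start, and must be found by feel. It bears 25 N at most, 75 mm from the axis; let go 3 mm short and it is banged.
- drum (a joint): Drum, ratchet wheel and crank, one rigid piece; rad, grows as it is wound up (counter-clockwise from above). Starts at 1.96, held by the pawl. The mainspring always drives it clockwise with 0.25 N m x (1.4 + value): 13 N at the crank knob at the start, 4 to 7 N just before the stop in the case, which takes the pull off the hand. Let go with the pawl out it spins away; keep under 2.5 rad/s.
- knob_center (a point): Centre of the crank's black upright knob: 27 mm across, 54 mm tall (27 above and below this point, which is 143 mm above the table), 65 mm from the drum's axis. Spins freely on its spindle. Free all round and above; crank arm 24 mm wide right below it.
- release_lever (a joint): Release lever above the pawl, on the same pivot; rad. 0 on (spring presses the pawl into the wheel), 0.6 off, at its end stop (spring pulls the pawl out); clockwise from above is off. Stays where it is put; 3 to 5 N on the tab moves it. It acts on the pawl only through a spring: a loaded tooth keeps the pawl in until the drum is wound about 3 degrees (3 to 5 mm at the knob) tighter.
- lever_tab (a point): Centre of the release lever's upturned tab, 55 mm from the pivot: 18 mm along the lever, 5 mm thick, its top 125 mm above the table, 13 mm above this point; free at both sides. The frame's x points from the pivot out along the lever; pushing the tab towards -y of this frame throws the lever off.
- lever_pivot (a point): Pivot axis of the lever and pawl, given at the height of the tab's centre (112.5 mm above the table); nothing stands higher than 106 mm there. The frame turns with the lever: x along it, z up.
- pawl_tip (a point): Tip of the steel pawl, 85 mm above the table. Distance from the drum's axis: about 50 mm seated in the ratchet, 60 mm or more when clear of the teeth (about 66 at rest, off). It springs out with a click as the load comes off it, with the lever off.
- spanner: Bystander: steel spanner 170 mm long lying beside the balancer's plate; origin under its middle.
- screwdriver: Bystander: black-handled screwdriver 190 mm long lying on the far side of the balancer; origin under its middle.
- snap_hook: Bystander: steel snap hook about 85 mm long lying flat, 14 mm high, on the left of the balancer, near the lever's side; origin under its middle.
- cover: Bystander: the balancer's round grey cover, 188 mm across, 30 mm high, lying open side up; origin under its middle.
- screw_tray: Bystander: grey tray 100 x 140 mm, 30 mm high, with the cover's screws and nuts; origin under its middle.
- hammer: Bystander: hammer 280 mm long lying to the right of the robot; origin under its middle.
- angle_stop: Bystander: dark steel angle 100 x 50 mm, 100 mm high, standing far left; origin under its middle.
- wire_brush: Bystander: wooden wire brush 260 mm long lying far right; origin under its middle.

How it is judged:
On the way, in this order (a step that is already met when the one before it is completed fails the run):
1. the release lever is thrown over to off (value of joint release_lever above 0.45 rad), for 0.1 s.
2. the pawl has sprung clear of the ratchet wheel (horizontal distance between pawl_tip and balancer above 0.0595 m), for 0.1 s.
At the end, for the whole second after the job is handed in: The drum is let right down: with the lever still off and the pawl clear of the wheel, the drum rests still on the stop inside the case (its value below 0.5 rad, where only the stop can hold it) (value of joint drum below 0.5 rad and velocity of joint drum between -0.1 and 0.1 rad/s and value of joint release_lever above 0.45 rad and horizontal distance between pawl_tip and balancer above 0.0595 m); the robot touches nothing.
It fails at once if the drum runs back faster than 2.5 rad/s (velocity of joint drum below -2.5 rad/s).
It fails at once if the spring case, or the stop inside it, is banged or forced with more than 25 N (contact force between spring_case and anything else above 25 N).
It fails at once if another thing on the table is moved by more than 30 mm (distance of any of spanner, screwdriver, snap_hook, cover, screw_tray, hammer, angle_stop, wire_brush from where it was at the start of the episode above 0.03 m).
It also fails if it takes over 72 s, if anything falls off the work surface, if the arm or the gripper's body presses on something with over 40 N, if the wrist force passes 120 N, or if a joint passes its speed limit or range.

## Robot

A 6-joint arm with a two-finger parallel gripper is mounted at the origin on the work surface. World frame = base frame: x ahead of the robot, y to its left, z up, the work surface at z = 0. Lengths are in m, angles in rad, forces in N, time in s.
With the tool pointing down it reaches from about 0.3 to 0.775 m from the base axis. Payload 14.6 kg.
Tool frame: the origin (TCP) lies midway between the tips of the shut fingers; the grasp point (between the pads) lies 19 mm behind it; z points along the fingers, y is the line along which they close (so a half turn about z gives the same grasp; the last joint's range is limited). The gripper opens to 94 mm and grips with 3 to 60 N. Pads are 16 mm wide; open, the fingers measure 119 mm over their backs; the gripper's body (75 mm by 177 mm) begins 78 mm behind the grasp point.
Start: joints at [1.209, 0.3, 1.521, -0, 1.321, -0.067], TCP at [0.16, 0.526, 0.205] pointing down, gripper open.
Joint ranges: [-3.03, 3.03], [-0.79, 2.21], [0.23, 2.52], [-1.04, 4.18], [0, 3.07], [-2.55, 2.55]. Speed limits (rad/s): [2.22, 2.22, 2.57, 3.14, 3.14, 3.14].

## Interface

Orientations are given as [roll, pitch, yaw] about the fixed x, y, z axes, in that order (R = Rz(yaw) Ry(pitch) Rx(roll)).
In Python, from station import telemetry, optics, ctrl gives the robot as it stands.
- The arm moves only by the tool carry_out, never from a script. Its argument "plan" is a list that holds one entry, the list of rows, each a list of 7 numbers: the shift along the tool's x, y, z in mm, then the turn, a rotation vector about the tool's x, y, z in rad, then the finger opening in mm, from 0 to 94. A call has 1 to 20 rows; each row shifts and turns the commanded pose from where the row before left it, along the tool's axes as they then stand; what a row does not reach is not made up. A row lasts 1/12 s, in which the tool goes at most 41.7 mm and 7.16 degrees, less where a joint would pass 70% of its speed; a pose out of reach is approached as far as the arm can. A call with a gripper value outside its range is refused whole. The fingers move at their own pace and stop on an object; "squeeze" is the grip in N (left out, the last holds). Time passes only in rows, so rows that do not move let the fingers close. It gives the time, the measured TCP pose, the force, the opening and the grip force at its end, in the units of the state.
- telemetry.get_obs(): the state, without advancing time (a new reading comes with each control period).
- optics.camera(name): name is "scene" or "top"; returns a dict with "pixels" (400x640x3 uint8, red, green, blue), "intrinsics" (3x3 intrinsics, pixels), "origin" and "rotation" of the camera in the world. Camera axes: x right, y down, z forward; pixel columns grow to the right and rows downward; lengths in m; the calibration is good to about 2 mm. A picture is of the moment at which its call begins. There is no depth.
- ctrl.hand_in(): hands the job in; it is judged then, once.
The state is a dict: "time_s": time; "qpos": joint angles; "joint_vel": joint speeds; "tau": joint torques, N m; "ee_pos": TCP position; "eef_rot": TCP orientation; "force": force on the tool from outside, world axes, zero at the start; "moment": the same for the moment, N m; "grip_width": finger opening in m; "grip_force": force on a finger pad.
Only numpy, scipy, OpenCV 4.12 (cv2) and the standard library are available. Lean on these libraries where they do the work, as an engineer would, in place of code of your own. Each camera call takes 0.05 s, during which the arm holds its last target. There are 200 camera calls.

## Working session

There is one attempt and no reset: what is moved stays moved. The work goes in short steps, Python scripts to look and compute and a tool call to move; the robot and the scene stay as the last step left them, time stands still between calls to the robot, and variables do not carry over. Pictures are saved under pics/ and viewed, at most 10 in all, crops included, and the job is handed in when it is done.

Besides the shell and the picture viewer there is one more tool, called after "Emit:" as a command line: name --argument value ..., lists and objects as JSON in quotes. carry_out: Moves the arm, as the interface text tells. Its arguments: {"type":"object","properties":{"plan":{"type":"array","items":{"type":"array","items":{"type":"array","items":{"type":"number"}}}},"squeeze":{"type":"number"}},"required":["plan"]}

```bash
mkdir -p pics; cat > h.py <<'E'
import numpy as np, cv2
from station import telemetry, optics, ctrl
def shot(n,f,crop=None,s=1):
    c=optics.camera(n); im=c["pixels"][:,:,::-1]
    if crop: x0,y0,x1,y1=crop; im=im[y0:y1,x0:x1]
    cv2.imwrite("pics/"+f,cv2.resize(im,None,fx=s,fy=s,interpolation=cv2.INTER_CUBIC)); return c
def at(c,u,v,z):
    d=np.array(c["rotation"])@np.linalg.inv(c["intrinsics"])@[u,v,1]; o=np.array(c["origin"])
    return o+d*(z-o[2])/d[2]
def px(c,p):
    q=np.array(c["intrinsics"])@(np.array(c["rotation"]).T@(np.array(p)-c["origin"])); return q[:2]/q[2]
E
python3 - <<'E'
from h import *
c=shot("top","a.png"); d=shot("scene","b.png")
for k in (c,d): print(k["origin"],k["rotation"],k["intrinsics"])
print(telemetry.get_obs())
E
```

```text
[0.33959615 0.00608562 1.5765019 ] [-3.01701119  0.00947411 -1.59461112] [[444.08052967   0.         325.12903613]
 [  0.         444.08052967 198.23240965]
 [  0.           0.           1.        ]]
[ 1.01166165 -0.03525808  0.99642336] [-2.61331765  0.01560845  1.41702818] [[372.73369687   0.         318.45596404]
 [  0.         372.73369687 198.0384336 ]
 [  0.           0.           1.        ]]
{'time_s': 0.1, 'qpos': array([ 1.20935882e+00,  3.00429884e-01,  1.52151320e+00,  6.26335081e-06,
        1.32072552e+00, -6.65992763e-02]), 'joint_vel': array([ 0.00010015, -0.0034474 , -0.00401582,  0.00322236, -0.00056206,
       -0.00067948]), 'tau': array([ 1.76014106e-03, -5.32641256e+01, -3.53280473e+01,  7.09620793e-02,
        2.35517370e-02, -7.04013974e-05]), 'ee_pos': array([0.15973732, 0.5260411 , 0.20493766]), 'eef_rot': array([-3.14051950e+00, -7.76576797e-05,  2.84675283e+00]), 'force': array([ 0.93284731,  0.24366271, -0.10461093]), 'moment': array([-0.02524733, -0.03618009, -0.03573954]), 'grip_force': 0.0, 'grip_width': 0.09411679300705435}
```

View pics/a.png

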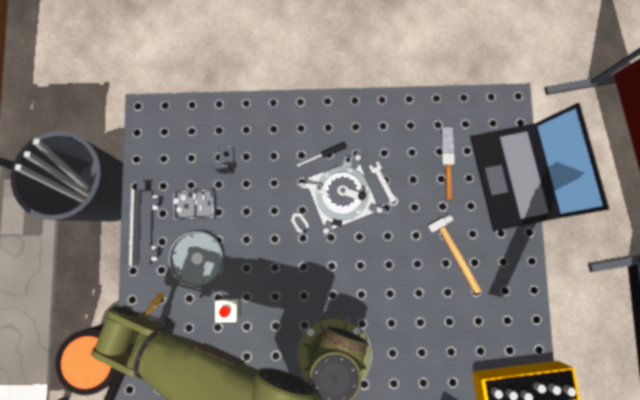

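View pics/b.png

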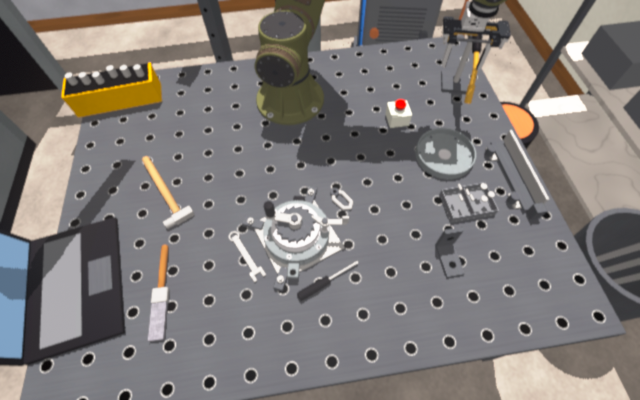

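The top view shows the balancer at about (343,192); in the scene view it is at about (295,230), with the black knob at (269,210). The rotation is given as rpy, so I'll convert it and enlarge.

```bash
sed -i 's/^def shot/from scipy.spatial.transform import Rotation as R\ndef shot/; s/c=optics.camera(n);/c=optics.camera(n); c["rotation"]=R.from_euler("xyz",c["rotation"]).as_matrix();/' h.py
python3 - <<'E'
from h import *
c=shot("top","c.png",(285,140,405,240),6); d=shot("scene","d.png",(225,175,365,305),5.5)
print(at(c,343,192,.11),at(d,295,218,.11),at(d,269,210,.143))
import pickle; pickle.dump((c,d),open("cams.pkl","wb"))
E
```

```text
[ 0.54297222 -0.04444137  0.11      ] [ 0.54915378 -0.04103787  0.11      ] [ 0.53215727 -0.10499415  0.143     ]
```

View pics/c.png

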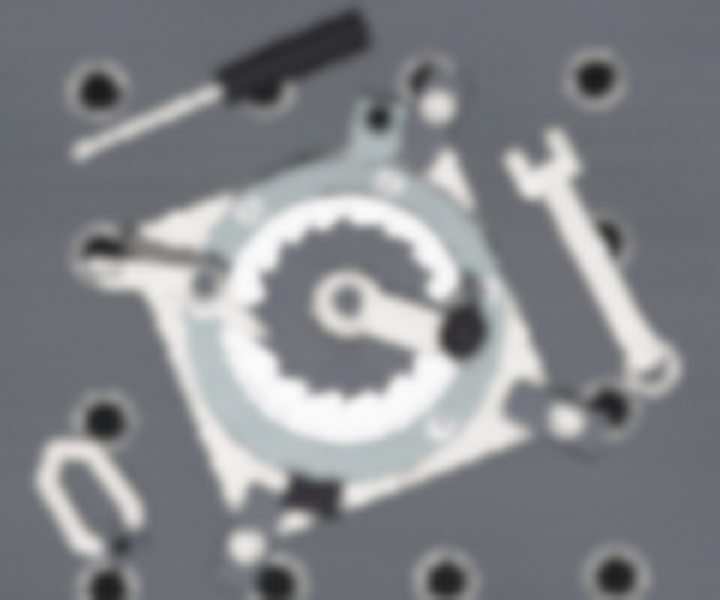

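View pics/d.png

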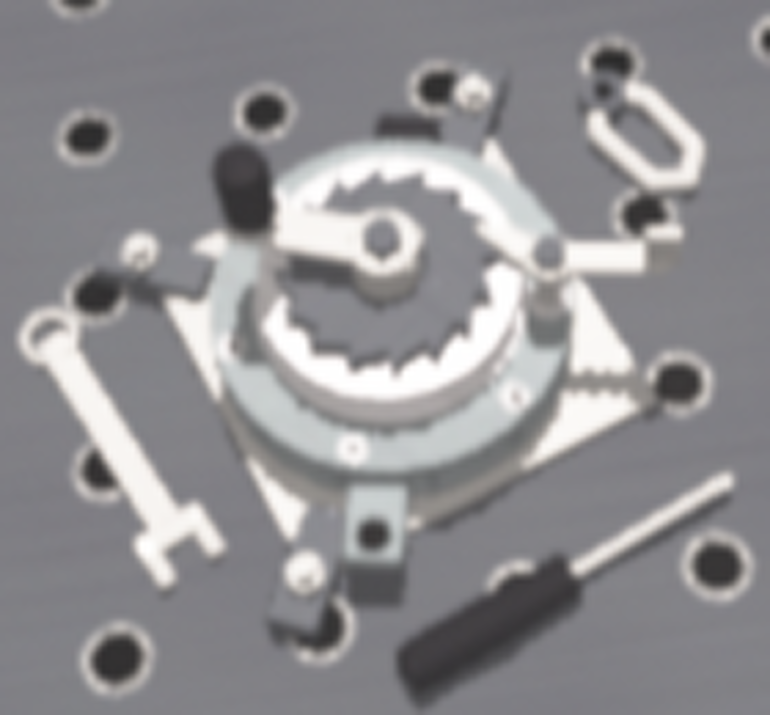

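```bash
python3 - <<'E'
from h import *
import pickle; c,d=pickle.load(open("cams.pkl","rb"))
T=lambda x,y,z: at(c,285+(x+.5)/6-.5,140+(y+.5)/6-.5,z).round(4)
S=lambda x,y,z: at(d,225+(x+.5)/5.5-.5,175+(y+.5)/5.5-.5,z).round(4)
h1,h2=T(347,302,.115),S(382,237,.115); print("hub",h1,h2)
k1,k2=T(462,330,.17),S(242,160,.17); print("knobtop",k1,k2,np.linalg.norm(k1-h1),np.linalg.norm((k2-h2)[:2]),S(252,218,.116))
p1,p2=T(203,288,.106),S(549,247,.106); print("pivot",p1,p2)
t1,t2=T(97,252,.125),S(665,234,.125); print("tabtop",t1,t2, np.linalg.norm((t1-p1)[:2]),np.linalg.norm((t2-p2)[:2]))
E
```

```text
hub [ 0.5493 -0.0425  0.115 ] [ 0.5504 -0.0434  0.115 ]
knobtop [ 0.5248 -0.1014  0.17  ] [ 0.5289 -0.1022  0.17  ] 0.08422861746461234 0.06260742767435824 [ 0.5304 -0.1046  0.116 ]
pivot [0.5605 0.0372 0.106 ] [0.5642 0.0361 0.106 ]
tabtop [0.5792 0.0949 0.125 ] [0.5758 0.0904 0.125 ] 0.0606545958687386 0.05552521949528879
```

Both cameras agree to within about 4 mm. I get the hub at (0.550,-0.043), the knob at (0.528,-0.1035), the pivot at (0.563,0.037) and the tab at (0.577,0.092). The hub-to-knob and pivot-to-tab distances match the given 65 mm and 55 mm. First I'll approach the tab with the fingers shut.

Emit:
carry_out --plan '[[[-31.5, -18.4, 0, 0, 0, 0, 0], [-31.5, -18.4, 0, 0, 0, 0, 0], [-31.5, -18.4, 0, 0, 0, 0, 0], [-31.5, -18.4, 0, 0, 0, 0, 0], [-31.5, -18.4, 0, 0, 0, 0, 0], [-31.5, -18.4, 0, 0, 0, 0, 0], [-31.5, -18.4, 0, 0, 0, 0, 0], [-31.5, -18.4, 0, 0, 0, 0, 0], [-31.5, -18.4, 0, 0, 0, 0, 0], [-31.5, -18.4, 0, 0, 0, 0, 0], [-31.5, -18.4, 0, 0, 0, 0, 0], [-31.5, -18.4, 0, 0, 0, 0, 0], [-31.5, -18.4, 0, 0, 0, 0, 0], [-31.5, -18.4, 0, 0, 0, 0, 0], [-31.5, -18.4, 0, 0, 0, 0, 0], [-31.5, -18.4, 0, 0, 0, 0, 0], [0, 0, 0, 0, 0, 0, 0], [0, 0, 0, 0, 0, 0, 0]]]'

```text
time_s: 1.7
ee_pos: [0.557, 0.0969, 0.2047]
eef_rot: [-3.141, -0.001, 2.844]
force: [-0.5, -0.4, -0.6]
grip_width: 0.0003
grip_force: 0.0
```

Emit:
carry_out --plan '[[[0, 0, 25, 0, 0, 0, 0], [0, 0, 25, 0, 0, 0, 0], [0, 0, 25, 0, 0, 0, 0], [0, 0, 10, 0, 0, 0, 0], [0, 0, 9, 0, 0, 0, 0], [0, 0, 0, 0, 0, 0, 0], [0, 0, 0, 0, 0, 0, 0]]]'

```text
time_s: 2.28
ee_pos: [0.5567, 0.0985, 0.1123]
eef_rot: [3.141, 0.001, 2.847]
force: [0.7, -0.6, 1.6]
grip_width: 0.0005
grip_force: 0.0
```

```bash
python3 - <<'E'
from h import *
shot("scene","e.png",(275,165,375,245),8)
E
```

```text
(no output)
```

View pics/e.png

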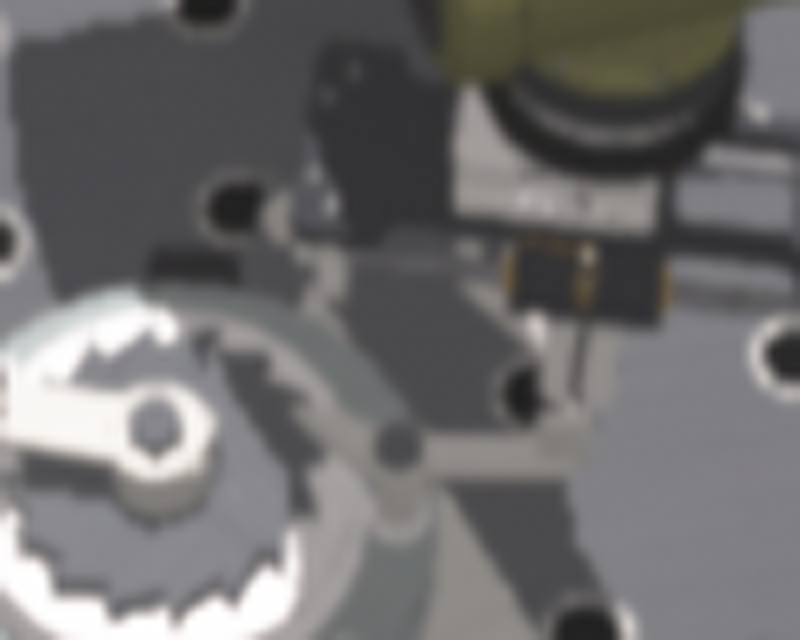

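The shut fingers are just behind the tab, near (565,430) in the crop, on the correct side. I'll push.

Emit:
carry_out --plan '[[[-4, 0, 0, 0, 0, 0, 0], [-4, 0, 0, 0, 0, 0, 0], [-3, -1, 0, 0, 0, 0, 0], [-3, -1, 0, 0, 0, 0, 0], [-3, -1.5, 0, 0, 0, 0, 0], [-3, -1.5, 0, 0, 0, 0, 0], [-3, -2, 0, 0, 0, 0, 0], [-3, -2, 0, 0, 0, 0, 0], [0, 0, 0, 0, 0, 0, 0]]]'

```text
time_s: 3.08
ee_pos: [0.5792, 0.0814, 0.1113]
eef_rot: [-3.141, 0.0, 2.846]
force: [-0.5, 1.8, -0.1]
grip_width: 0.0005
grip_force: 0.6
```

Emit:
carry_out --plan '[[[-2, -1.5, 0, 0, 0, 0, 0], [-2, -1.5, 0, 0, 0, 0, 0], [-2, -1.5, 0, 0, 0, 0, 0], [0, 0, 0, 0, 0, 0, 0]]]'

```text
time_s: 3.42
ee_pos: [0.5835, 0.0759, 0.1115]
eef_rot: [3.141, 0.0, 2.847]
force: [-0.8, 4.5, -0.6]
grip_width: 0.0003
grip_force: 1.5
```

Emit:
carry_out --plan '[[[-2, -1.5, 0, 0, 0, 0, 0], [-2, -1.5, 0, 0, 0, 0, 0], [0, 0, 0, 0, 0, 0, 0]]]'

```text
time_s: 3.67
ee_pos: [0.5862, 0.0724, 0.1114]
eef_rot: [3.14, -0.001, 2.847]
force: [-2.0, 7.5, 1.0]
grip_width: 0.0006
grip_force: 3.3
```

```bash
python3 - <<'E'
from h import *
shot("scene","f.png",(275,165,375,245),8)
E
```

```text
(no output)
```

View pics/f.png

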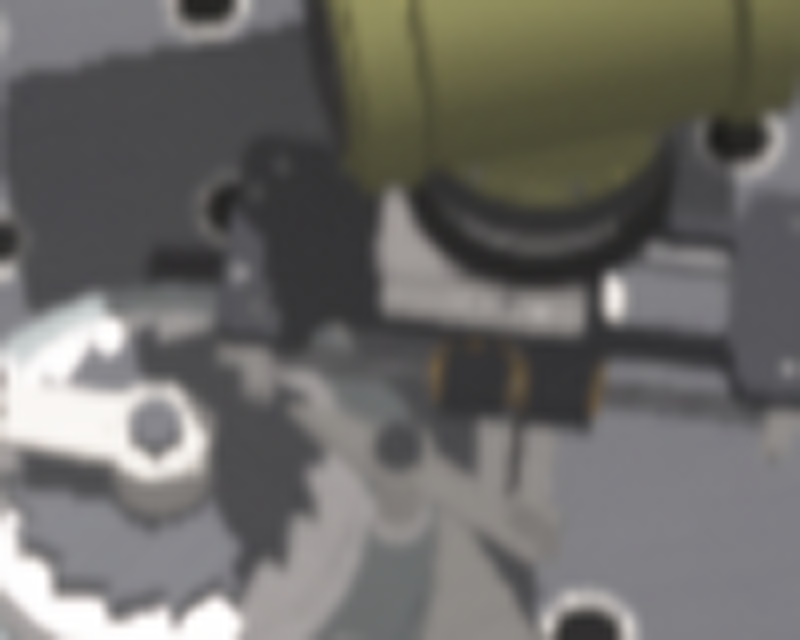

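The lever has swung; the pivot is at (400,445) and the tab top at about (540,525). I'll compute the angle.

```bash
python3 - <<'E'
from h import *
import pickle; c,d=pickle.load(open("cams.pkl","rb"))
S=lambda x,y,z: at(d,275+(x+.5)/8-.5,165+(y+.5)/8-.5,z)[:2]
p=S(400,445,.106)
for a in (S(570,418,.125),S(538,525,.125),S(540,530,.12)):
    v=a-p; print(p.round(4),a.round(4),np.linalg.norm(v).round(4),np.degrees(np.arctan2(v[1],v[0])))
E
```

```text
[0.5663 0.0362] [0.575  0.0914] 0.0558 81.03988297075092
[0.5663 0.0362] [0.6114 0.0739] 0.0587 39.86970527409432
[0.5663 0.0362] [0.611  0.0748] 0.059 40.84096435244053
```

Emit:
carry_out --plan '[[[-1, -1.5, 0, 0, 0, 0, 0], [-1, -1.5, 0, 0, 0, 0, 0], [0, 0, 0, 0, 0, 0, 0]]]'

```text
time_s: 3.97
ee_pos: [0.586, 0.0697, 0.1113]
eef_rot: [3.14, -0.004, 2.847]
force: [-10.4, 12.2, 4.6]
grip_width: 0.0003
grip_force: 7.1
```

The force has jumped to 16 N, so the lever is on its end stop, having swung about 0.65 rad. I'll back off and rise.

Emit:
carry_out --plan '[[[5, 3, 0, 0, 0, 0, 0], [5, 3, 0, 0, 0, 0, 0], [0, 0, 30, 0, 0, 0, 0], [0, 0, -30, 0, 0, 0, 0]]]'

```text
time_s: 4.3
ee_pos: [0.5752, 0.0776, 0.1035]
eef_rot: [-3.138, -0.012, 2.847]
force: [0.2, -0.8, -1.9]
grip_width: 0.0006
grip_force: 0.0
```

Emit:
carry_out --plan '[[[0, 0, -30, 0, 0, 0, 0], [0, 0, -30, 0, 0, 0, 0], [0, 0, -30, 0, 0, 0, 0], [0, 0, -10, 0, 0, 0, 0], [-1.1, -31.2, 0, 0, 0, 0, 60], [-1.1, -31.2, 0, 0, 0, 0, 60], [-1.1, -31.2, 0, 0, 0, 0, 60], [-1.1, -31.2, 0, 0, 0, 0, 60], [-1.1, -31.2, 0, 0, 0, 0, 60], [-1.1, -31.2, 0, 0, 0, 0, 60], [0, 0, 0, 0, 0, 0.116, 60], [0, 0, 0, 0, 0, 0.116, 60], [0, 0, 0, 0, 0, 0.116, 60], [0, 0, 0, 0, 0, 0.116, 60], [0, 0, 0, 0, 0, 0.116, 60], [0, 0, 0, 0, 0, 0.116, 60], [0, 0, 0, 0, 0, 0.116, 60], [0, 0, 0, 0, 0, 0.116, 60], [0, 0, 0, 0, 0, 0, 60], [0, 0, 0, 0, 0, 0, 60]]]'

```text
time_s: 5.97
ee_pos: [0.5312, -0.1041, 0.2111]
eef_rot: [-3.141, 0.0, 1.922]
force: [-0.1, 0.1, -0.1]
grip_width: 0.0602
grip_force: 0.0
```

```bash
python3 - <<'E'
from h import *
shot("scene","g.png",(245,150,365,240),6.5)
print(telemetry.get_obs()["qpos"],telemetry.get_obs()["ee_pos"])
E
```

```text
[-2.60966644e-01  2.76134160e-01  1.53792688e+00 -2.77737001e-04
  1.32760024e+00 -6.12969179e-01] [ 0.5312441  -0.10406522  0.21120866]
```

View pics/g.png

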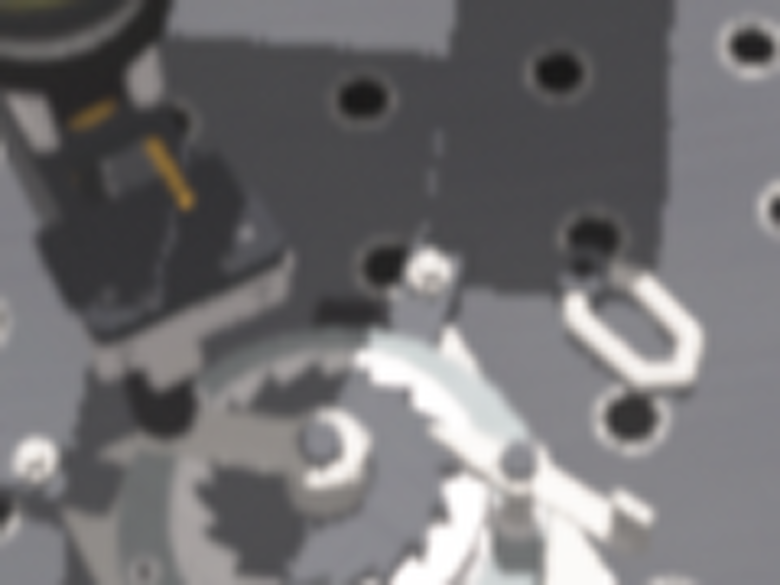

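The lever is clearly off and the open fingers are above the knob. I'll descend and grip.

Emit:
carry_out --plan '[[[1.4, -3.8, 20, 0, 0, 0, 60], [0, 0, 20, 0, 0, 0, 60], [0, 0, 20, 0, 0, 0, 60], [0, 0, 20, 0, 0, 0, 60], [0, 0, 7, 0, 0, 0, 60], [0, 0, 0, 0, 0, 0, 60], [0, 0, 0, 0, 0, 0, 45], [0, 0, 0, 0, 0, 0, 36], [0, 0, 0, 0, 0, 0, 30], [0, 0, 0, 0, 0, 0, 24], [0, 0, 0, 0, 0, 0, 10], [0, 0, 0, 0, 0, 0, 10], [0, 0, 0, 0, 0, 0, 10]]]' --squeeze 40

```text
time_s: 7.1
ee_pos: [0.5283, -0.1038, 0.1251]
eef_rot: [3.139, 0.001, 1.919]
force: [6.9, 0.9, -0.9]
grip_width: 0.0265
grip_force: 40.0
```

Gripped, with an opening of 26.5 mm that matches the 27 mm knob. In the tool frame the hub is at (50,41) mm, so a row that turns `a` about z needs a shift of about `a`·(41.3,-50). Now I'll wind slightly tighter.

Emit:
carry_out --plan '[[[-0.8, 1.0, 0, 0, 0, -0.02, 10], [-0.8, 1.0, 0, 0, 0, -0.02, 10], [-0.8, 1.0, 0, 0, 0, -0.02, 10], [-0.8, 1.0, 0, 0, 0, -0.02, 10], [0, 0, 0, 0, 0, 0, 10]]]'

```text
time_s: 7.52
ee_pos: [0.5315, -0.1049, 0.125]
eef_rot: [-3.14, -0.002, 2.001]
force: [-9.6, 6.1, 11.0]
grip_width: 0.0266
grip_force: 40.0
```

Emit:
carry_out --plan '[[[-0.8, 1.0, 0, 0, 0, -0.02, 10], [-0.4, 0.5, 0, 0, 0, -0.01, 10], [0, 0, 0, 0, 0, 0, 10], [0, 0, 0, 0, 0, 0, 10]]]'

```text
time_s: 7.85
ee_pos: [0.5332, -0.1054, 0.125]
eef_rot: [-3.14, -0.002, 2.03]
force: [-11.0, 6.5, 11.1]
grip_width: 0.0263
grip_force: 40.0
```

```bash
python3 - <<'E'
from h import *
c=shot("scene","hh.png",(245,150,365,240),6.5)
print(telemetry.get_obs()["qpos"])
E
```

```text
[-2.62727231e-01  3.66414116e-01  1.62899209e+00  2.97060466e-04
  1.14862876e+00 -7.21889131e-01]
```

View pics/hh.png

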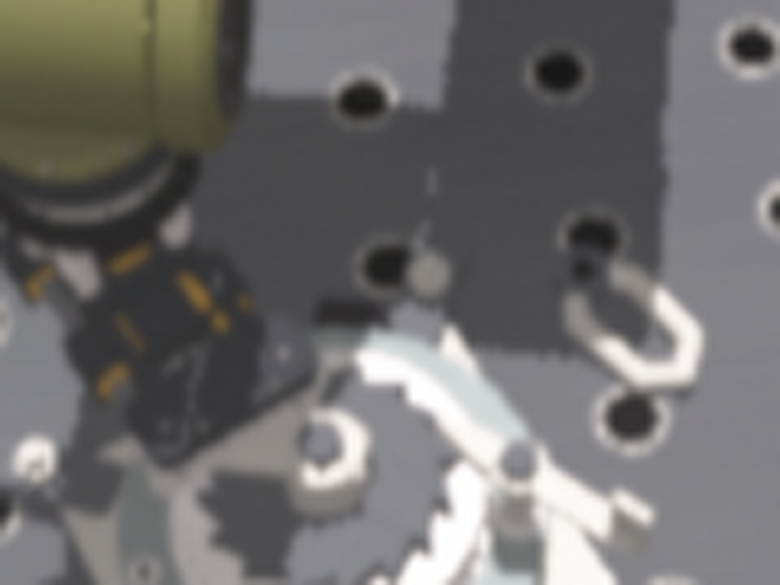

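Emit:
carry_out --plan '[[[-0.8, 1.0, 0, 0, 0, -0.02, 10], [0, 0, 0, 0, 0, 0, 10], [0, 0, 0, 0, 0, 0, 10]]]'

```text
time_s: 8.15
ee_pos: [0.5343, -0.1057, 0.125]
eef_rot: [-3.14, -0.002, 2.05]
force: [-11.7, 5.6, 12.2]
grip_width: 0.0264
grip_force: 40.0
```

```bash
python3 - <<'E'
from h import *
c=shot("scene","i.png",(300,200,345,240),8)
g=cv2.imread("pics/g.png"); g=g[325:585,357:650]; g=cv2.resize(g,(360,320)); i=cv2.imread("pics/i.png")
cv2.imwrite("pics/j.png",np.hstack([g,i]))
E
```

```text
(no output)
```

View pics/j.png

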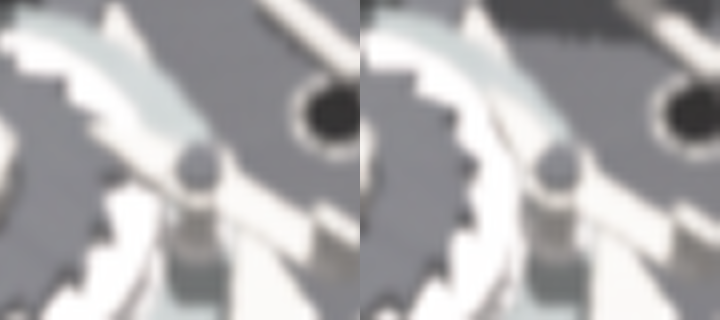

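In the right half the pawl has swung clear of the wheel, with its tip at about (490,100). Now I'll ease the drum back at about 0.7 rad/s.

Emit:
carry_out --plan '[[[1.25, -1.5, 0, 0, 0, 0.03, 10], [2.57, -2.93, 0, 0, 0, 0.06, 10], [2.57, -2.93, 0, 0, 0, 0.06, 10], [2.57, -2.93, 0, 0, 0, 0.06, 10], [2.57, -2.93, 0, 0, 0, 0.06, 10], [2.57, -2.93, 0, 0, 0, 0.06, 10], [2.57, -2.93, 0, 0, 0, 0.06, 10], [2.57, -2.93, 0, 0, 0, 0.06, 10], [1.25, -1.5, 0, 0, 0, 0.03, 10], [0, 0, 0, 0, 0, 0, 10]]]'

```text
time_s: 9.03
ee_pos: [0.5071, -0.091, 0.125]
eef_rot: [-3.141, -0.003, 1.568]
force: [-3.3, 13.5, 8.0]
grip_width: 0.0264
grip_force: 40.0
```

```bash
cat >> h.py <<'E'
def rep():
    o=telemetry.get_obs(); h=np.array([.550,-.043]); v=o["ee_pos"][:2]-h; r=np.hypot(*v); u=v/r; t=np.array([-u[1],u[0]])
    a=np.arctan2(v[1],v[0]); f=o["force"]; d=1.96+((a+1.912+2*np.pi-1)%(2*np.pi))-2*np.pi+1
    y=o["eef_rot"][2]; X=np.array([np.cos(y),np.sin(y)]); Y=np.array([np.sin(y),-np.cos(y)])
    print("drum~%.3f r %.4f Frad %.1f Ftan %.1f Fz %.1f"%(d,r,f[:2]@u,f[:2]@t,f[2]),"hub in tool",X@-v*1e3,Y@-v*1e3,"yaw",y,"j6",o["qpos"][5],"t",o["time_s"])
E
python3 -c "from h import *;rep()"
```

```text
drum~1.572 r 0.0643 Frad -7.8 Ftan -11.5 Fz 8.0 hub in tool 48.07607298763804 42.7462274730548 yaw 1.5680698837040041 j6 -0.24827919969738402 t 9.0333
```

Emit:
carry_out --plan '[[[2.0, -0.9, 0, 0, 0, 0.03, 10], [2.6, -2.85, 0, 0, 0, 0.06, 10], [2.6, -2.85, 0, 0, 0, 0.06, 10], [2.6, -2.85, 0, 0, 0, 0.06, 10], [2.6, -2.85, 0, 0, 0, 0.06, 10], [2.6, -2.85, 0, 0, 0, 0.06, 10], [2.6, -2.85, 0, 0, 0, 0.06, 10], [2.6, -2.85, 0, 0, 0, 0.06, 10], [1.3, -1.45, 0, 0, 0, 0.03, 10], [0, 0, 0, 0, 0, 0, 10]]]'

```text
time_s: 9.87
ee_pos: [0.4902, -0.0658, 0.125]
eef_rot: [-3.141, -0.002, 1.088]
force: [-2.1, 9.3, 6.4]
grip_width: 0.0263
grip_force: 40.0
```

```bash
python3 -c "from h import *;rep()"
```

```text
drum~1.094 r 0.0640 Frad -1.4 Ftan -9.5 Fz 6.4 hub in tool 47.948163438880265 42.40796664046186 yaw 1.087927071030995 j6 0.273580382851163 t 9.8667
```

Emit:
carry_out --plan '[[[1.3, -1.45, 0, 0, 0, 0.03, 10], [2.2, -2.4, 0, 0, 0, 0.05, 10], [2.2, -2.4, 0, 0, 0, 0.05, 10], [2.2, -2.4, 0, 0, 0, 0.05, 10], [2.2, -2.4, 0, 0, 0, 0.05, 10], [2.2, -2.4, 0, 0, 0, 0.05, 10], [2.2, -2.4, 0, 0, 0, 0.05, 10], [2.2, -2.4, 0, 0, 0, 0.05, 10], [2.2, -2.4, 0, 0, 0, 0.05, 10], [2.2, -2.4, 0, 0, 0, 0.05, 10], [1.3, -1.45, 0, 0, 0, 0.03, 10], [0, 0, 0, 0, 0, 0, 10]]]'

```text
time_s: 10.87
ee_pos: [0.4867, -0.0334, 0.125]
eef_rot: [-3.141, -0.001, 0.578]
force: [-0.4, 7.2, 5.9]
grip_width: 0.0264
grip_force: 40.0
```

```bash
python3 -c "from h import *;rep()"
```

```text
drum~0.580 r 0.0640 Frad 1.5 Ftan -7.0 Fz 5.9 hub in tool 47.75798487390406 42.61767249617486 yaw 0.5778924893990742 j6 0.8477238748191221 t 10.8667
```

Force follows the spring law. I'll feel for the stop in steps of 0.05 rad.

Emit:
carry_out --plan '[[[0.43, -0.48, 0, 0, 0, 0.01, 10], [0.43, -0.48, 0, 0, 0, 0.01, 10], [0.43, -0.48, 0, 0, 0, 0.01, 10], [0.43, -0.48, 0, 0, 0, 0.01, 10], [0.43, -0.48, 0, 0, 0, 0.01, 10], [0.43, -0.48, 0, 0, 0, 0.01, 10], [0.43, -0.48, 0, 0, 0, 0.01, 10], [0.43, -0.48, 0, 0, 0, 0.01, 10], [0, 0, 0, 0, 0, 0, 10]]]'

```text
time_s: 11.62
ee_pos: [0.4876, -0.0286, 0.125]
eef_rot: [-3.141, -0.001, 0.499]
force: [-0.8, 8.4, 5.7]
grip_width: 0.0268
grip_force: 40.0
```

```bash
python3 -c "from h import *;rep()"
```

```text
drum~0.503 r 0.0640 Frad 2.7 Ftan -8.0 Fz 5.7 hub in tool 47.8767736745491 42.51591226261952 yaw 0.4991326037835204 j6 0.9366366567665892 t 11.6167
```

Emit:
carry_out --plan '[[[0.33, -0.55, 0, 0, 0, 0.01, 10], [0.33, -0.55, 0, 0, 0, 0.01, 10], [0.43, -0.48, 0, 0, 0, 0.01, 10], [0.43, -0.48, 0, 0, 0, 0.01, 10], [0.43, -0.48, 0, 0, 0, 0.01, 10], [0, 0, 0, 0, 0, 0, 10]]]'

```text
time_s: 12.12
ee_pos: [0.4884, -0.0255, 0.125]
eef_rot: [-3.141, -0.001, 0.449]
force: [0.8, 7.2, 4.5]
grip_width: 0.0267
grip_force: 40.0
```

Emit:
carry_out --plan '[[[0.43, -0.48, 0, 0, 0, 0.01, 10], [0.43, -0.48, 0, 0, 0, 0.01, 10], [0.43, -0.48, 0, 0, 0, 0.01, 10], [0.43, -0.48, 0, 0, 0, 0.01, 10], [0.43, -0.48, 0, 0, 0, 0.01, 10], [0, 0, 0, 0, 0, 0, 10]]]'

```text
time_s: 12.62
ee_pos: [0.4893, -0.0224, 0.125]
eef_rot: [-3.141, -0.001, 0.399]
force: [1.3, 7.9, 5.2]
grip_width: 0.0265
grip_force: 40.0
```

Emit:
carry_out --plan '[[[0.43, -0.48, 0, 0, 0, 0.01, 10], [0.43, -0.48, 0, 0, 0, 0.01, 10], [0.43, -0.48, 0, 0, 0, 0.01, 10], [0.43, -0.48, 0, 0, 0, 0.01, 10], [0.43, -0.48, 0, 0, 0, 0.01, 10], [0, 0, 0, 0, 0, 0, 10]]]'

```text
time_s: 13.12
ee_pos: [0.4904, -0.0194, 0.125]
eef_rot: [-3.141, -0.001, 0.349]
force: [-0.1, 6.6, 5.8]
grip_width: 0.0264
grip_force: 40.0
```

Emit:
carry_out --plan '[[[0.43, -0.48, 0, 0, 0, 0.01, 10], [0.43, -0.48, 0, 0, 0, 0.01, 10], [0.43, -0.48, 0, 0, 0, 0.01, 10], [0.43, -0.48, 0, 0, 0, 0.01, 10], [0.43, -0.48, 0, 0, 0, 0.01, 10], [0, 0, 0, 0, 0, 0, 10]]]'

```text
time_s: 13.62
ee_pos: [0.4916, -0.0164, 0.125]
eef_rot: [-3.141, -0.001, 0.299]
force: [-0.1, 7.7, 5.2]
grip_width: 0.0266
grip_force: 40.0
```

Emit:
carry_out --plan '[[[0.43, -0.48, 0, 0, 0, 0.01, 10], [0.43, -0.48, 0, 0, 0, 0.01, 10], [0.43, -0.48, 0, 0, 0, 0.01, 10], [0.43, -0.48, 0, 0, 0, 0.01, 10], [0.43, -0.48, 0, 0, 0, 0.01, 10], [0, 0, 0, 0, 0, 0, 10]]]'

```text
time_s: 14.12
ee_pos: [0.493, -0.0135, 0.125]
eef_rot: [-3.141, -0.001, 0.249]
force: [0.2, 6.8, 4.9]
grip_width: 0.0264
grip_force: 40.0
```

```bash
python3 -c "from h import *;rep()"
```

```text
drum~0.253 r 0.0642 Frad 2.9 Ftan -6.1 Fz 4.9 hub in tool 47.99018370825886 42.63169982260249 yaw 0.24912552684028433 j6 1.2185910504657498 t 14.1167
```

Emit:
carry_out --plan '[[[0.43, -0.48, 0, 0, 0, 0.01, 10], [0.43, -0.48, 0, 0, 0, 0.01, 10], [0.43, -0.48, 0, 0, 0, 0.01, 10], [0.43, -0.48, 0, 0, 0, 0.01, 10], [0.43, -0.48, 0, 0, 0, 0.01, 10], [0, 0, 0, 0, 0, 0, 10]]]'

```text
time_s: 14.62
ee_pos: [0.4945, -0.0107, 0.125]
eef_rot: [-3.14, -0.001, 0.199]
force: [-0.4, 8.0, 5.7]
grip_width: 0.0268
grip_force: 40.0
```

Emit:
carry_out --plan '[[[0.43, -0.48, 0, 0, 0, 0.01, 10], [0.43, -0.48, 0, 0, 0, 0.01, 10], [0.43, -0.48, 0, 0, 0, 0.01, 10], [0.43, -0.48, 0, 0, 0, 0.01, 10], [0.43, -0.48, 0, 0, 0, 0.01, 10], [0, 0, 0, 0, 0, 0, 10]]]'

```text
time_s: 15.12
ee_pos: [0.4962, -0.0079, 0.125]
eef_rot: [-3.14, -0.001, 0.149]
force: [-0.6, 7.6, 5.4]
grip_width: 0.0262
grip_force: 40.0
```

Emit:
carry_out --plan '[[[0.33, -0.55, 0, 0, 0, 0.01, 10], [0.33, -0.55, 0, 0, 0, 0.01, 10], [0.33, -0.55, 0, 0, 0, 0.01, 10], [0.43, -0.48, 0, 0, 0, 0.01, 10], [0.43, -0.48, 0, 0, 0, 0.01, 10], [0, 0, 0, 0, 0, 0, 10]]]'

```text
time_s: 15.62
ee_pos: [0.4979, -0.0053, 0.125]
eef_rot: [-3.141, -0.001, 0.099]
force: [1.2, 6.7, 4.0]
grip_width: 0.0266
grip_force: 40.0
```

```bash
python3 -c "from h import *;rep()"
```

```text
drum~0.104 r 0.0643 Frad 2.9 Ftan -6.1 Fz 4.0 hub in tool 48.11202996061855 42.70736346240631 yaw 0.09906604035446831 j6 1.3864013703666063 t 15.6167
```

Emit:
carry_out --plan '[[[0.43, -0.48, 0, 0, 0, 0.01, 10], [0.43, -0.48, 0, 0, 0, 0.01, 10], [0.43, -0.48, 0, 0, 0, 0.01, 10], [0.43, -0.48, 0, 0, 0, 0.01, 10], [0.43, -0.48, 0, 0, 0, 0.01, 10], [0, 0, 0, 0, 0, 0, 10]]]'

```text
time_s: 16.12
ee_pos: [0.4998, -0.0027, 0.1251]
eef_rot: [-3.141, -0.001, 0.049]
force: [1.3, 6.2, 3.9]
grip_width: 0.0263
grip_force: 40.0
```

```bash
python3 -c "from h import *;rep()"
```

```text
drum~0.053 r 0.0644 Frad 2.9 Ftan -5.7 Fz 3.9 hub in tool 48.1089238329843 42.75875173308426 yaw 0.04912047952221199 j6 1.4418765136618688 t 16.1167
```

Emit:
carry_out --plan '[[[0.43, -0.48, 0, 0, 0, 0.01, 10], [0.43, -0.48, 0, 0, 0, 0.01, 10], [0.43, -0.48, 0, 0, 0, 0.01, 10], [0.43, -0.48, 0, 0, 0, 0.01, 10], [0.43, -0.48, 0, 0, 0, 0.01, 10], [0, 0, 0, 0, 0, 0, 10]]]'

```text
time_s: 16.62
ee_pos: [0.5019, -0.0002, 0.1251]
eef_rot: [-3.14, -0.001, -0.001]
force: [0.5, 6.7, 3.9]
grip_width: 0.0267
grip_force: 40.0
```

```bash
python3 -c "from h import *;rep()"
```

```text
drum~0.003 r 0.0644 Frad 4.0 Ftan -5.3 Fz 3.9 hub in tool 48.13491709498799 42.760149015587984 yaw -0.0009319577023141346 j6 1.497105548943159 t 16.6167
```

Emit:
carry_out --plan '[[[0.33, -0.55, 0, 0, 0, 0.01, 10], [0.33, -0.55, 0, 0, 0, 0.01, 10], [0.33, -0.55, 0, 0, 0, 0.01, 10], [0.43, -0.48, 0, 0, 0, 0.01, 10], [0.43, -0.48, 0, 0, 0, 0.01, 10], [0, 0, 0, 0, 0, 0, 10]]]'

```text
time_s: 17.12
ee_pos: [0.5039, 0.0021, 0.125]
eef_rot: [-3.141, -0.001, -0.052]
force: [2.2, 5.6, 6.0]
grip_width: 0.0267
grip_force: 40.0
```

```bash
python3 -c "from h import *;rep()"
```

```text
drum~-0.044 r 0.0645 Frad 2.3 Ftan -5.5 Fz 6.0 hub in tool 48.37258006370828 42.625314593023866 yaw -0.05158737468769181 j6 1.5531387591797647 t 17.1167
```

Emit:
carry_out --plan '[[[0.43, -0.48, 0, 0, 0, 0.01, 10], [0.43, -0.48, 0, 0, 0, 0.01, 10], [0.43, -0.48, 0, 0, 0, 0.01, 10], [0.43, -0.48, 0, 0, 0, 0.01, 10], [0.43, -0.48, 0, 0, 0, 0.01, 10], [0, 0, 0, 0, 0, 0, 10]]]'

```text
time_s: 17.62
ee_pos: [0.5062, 0.0043, 0.125]
eef_rot: [-3.141, -0.001, -0.102]
force: [1.5, 5.2, 6.3]
grip_width: 0.0262
grip_force: 40.0
```

```bash
python3 -c "from h import *;rep()"
```

```text
drum~-0.093 r 0.0645 Frad 2.8 Ftan -4.6 Fz 6.3 hub in tool 48.40310842274069 42.61179963345951 yaw -0.10167288521009188 j6 1.607918863206384 t 17.6167
```

Emit:
carry_out --plan '[[[0.43, -0.48, 0, 0, 0, 0.01, 10], [0.43, -0.48, 0, 0, 0, 0.01, 10], [0.43, -0.48, 0, 0, 0, 0.01, 10], [0.43, -0.48, 0, 0, 0, 0.01, 10], [0, 0, 0, 0, 0, 0, 10]]]'

```text
time_s: 18.03
ee_pos: [0.5078, 0.0058, 0.125]
eef_rot: [-3.141, -0.001, -0.142]
force: [0.4, 4.3, 7.4]
grip_width: 0.0262
grip_force: 40.0
```

```bash
python3 -c "from h import *;rep()"
```

```text
drum~-0.128 r 0.0645 Frad 3.0 Ftan -3.2 Fz 7.4 hub in tool 48.633925640711 42.37889233738103 yaw -0.14157810864096043 j6 1.65148718953165 t 18.0333
```

Emit:
carry_out --plan '[[[0.43, -0.48, 0, 0, 0, 0.01, 10], [0.43, -0.48, 0, 0, 0, 0.01, 10], [0, 0, 0, 0, 0, 0, 10], [0, 0, 0, 0, 0, 0, 10]]]'

```text
time_s: 18.37
ee_pos: [0.508, 0.0059, 0.125]
eef_rot: [3.14, 0.001, -0.161]
force: [-7.7, -2.3, 11.6]
grip_width: 0.0263
grip_force: 40.0
```

```bash
python3 -c "from h import *;rep()"
```

```text
drum~-0.131 r 0.0645 Frad 3.3 Ftan 7.3 Fz 11.6 hub in tool 49.3290895497324 41.55635374233494 yaw -0.16116170667552843 j6 1.6726436096529707 t 18.3667
```

The stop is at about -0.13: the drum stopped moving and the hand force reversed from -3 to +7 N. I'll back off the push slightly.

Emit:
carry_out --plan '[[[-0.35, 0.4, 0, 0, 0, -0.008, 10], [0, 0, 0, 0, 0, 0, 10], [0, 0, 0, 0, 0, 0, 10]]]'

```text
time_s: 18.62
ee_pos: [0.5079, 0.0059, 0.125]
eef_rot: [3.141, 0.001, -0.153]
force: [-4.9, 0.5, 9.7]
grip_width: 0.0265
grip_force: 40.0
```

```bash
python3 -c "from h import *;rep()"
```

```text
drum~-0.130 r 0.0645 Frad 3.6 Ftan 3.4 Fz 9.7 hub in tool 49.05308814999213 41.91291218354566 yaw -0.153088355309267 j6 1.6637918032096386 t 18.6167
```

The drum hasn't moved and the stop carries the load with a light 3 N push. I'll release gently and lift straight up.

Emit:
carry_out --plan '[[[0, 0, 0, 0, 0, 0, 26], [0, 0, 0, 0, 0, 0, 28], [0, 0, 0, 0, 0, 0, 32], [0, 0, 0, 0, 0, 0, 44], [0, 0, 0, 0, 0, 0, 58], [0, 0, 0, 0, 0, 0, 58], [0, 0, 0, 0, 0, 0, 58], [0, 0, -10, 0, 0, 0, 58], [0, 0, -20, 0, 0, 0, 58], [0, 0, -30, 0, 0, 0, 58], [0, 0, -30, 0, 0, 0, 58], [0, 0, -30, 0, 0, 0, 58], [0, 0, 0, 0, 0, 0, 58], [0, 0, 0, 0, 0, 0, 58]]]' --squeeze 5

```text
time_s: 19.78
ee_pos: [0.5087, 0.0061, 0.2464]
eef_rot: [-3.141, -0.003, -0.153]
force: [-0.0, 0.4, -0.1]
grip_width: 0.0585
grip_force: 0.0
```

```bash
python3 - <<'E'
from h import *
shot("scene","k.png",(225,150,365,255),5.5)
E
```

```text
(no output)
```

View pics/k.png

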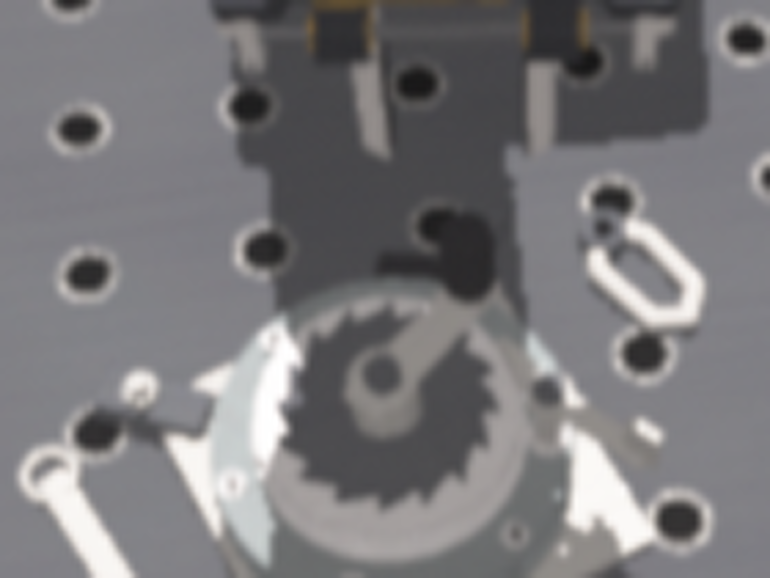

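The crank rests at the stop with its knob at (467,255), the lever is off at (650,430), the pawl is clear and the gripper is free above. I'll hand in.

```bash
python3 -c "from station import ctrl;print(ctrl.hand_in())"
```

```text
the job is handed in; nothing more can be done
None
```

The mainspring is let right down: the drum rests on the stop at about -0.13 rad with the lever off, the pawl clear and the gripper off the crank; I handed the job in at about 20 s but got no verdict back.

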